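# Lay a battery pack on its side and dock it in the bench charger

### The arm

A 7-joint arm with a two-finger parallel gripper is mounted at the origin on a cart in front of the work surface, level with it; the furniture and walls round the work are solid. World frame = base frame: x ahead of the robot, y to its left, z up, the work surface at z = 0. Lengths are in m, angles in rad, forces in N, time in s.
With the tool pointing down it reaches from about 0.425 to 0.95 m from the base axis. Payload 4.7 kg.
Tool frame: the origin (TCP) lies midway between the tips of the shut fingers; the grasp point (between the pads) lies 19 mm behind it; z points along the fingers, y is the line along which they close (so a half turn about z gives the same grasp; the last joint's range is limited). The gripper opens to 87 mm and grips with 3 to 60 N. Pads are 19 mm wide; open, the fingers measure 117 mm over their backs; the gripper's body (75 mm by 190 mm) begins 51 mm behind the grasp point.
Start: joints at [-1.363, 0.469, -0.049, 1.532, 0.024, 1.141, -0.082], TCP at [0.158, 0.656, 0.223] pointing down, gripper open.
Joint ranges: [-2.59, 2.59], [-0.33, 1.99], [-1.39, 1.29], [0.1, 2.45], [-1.04, 4.18], [0.21, 1.99], [-2.66, 2.66]. Speed limits (rad/s): [2.57, 2.57, 3.14, 3.14, 3.14, 3.14, 3.14].

### API

Orientations are given as a unit quaternion [w, x, y, z].
In Python, from plant import arm, viewer, order gives the robot as it stands. The module is installed in compiled form; this text tells all that it offers.
- The arm moves only by the tool send_rows, never from a script. Its argument "increments" is a list of rows, each an object with "gripper": the gripper's target within -1 to 1 (shut at 1, half-way at 0, fully open at -1); "delta_pos": the shift along the tool's x, y, z in mm, a list of three; "spin": the turn about the tool's z in degrees. In form: [{"gripper": gripper, "delta_pos": [dx, dy, dz], "spin": spin}, ...]. A call has 1 to 12 rows; each row shifts and turns the commanded pose from where the row before left it, along the tool's axes as they then stand; what a row does not reach is not made up. A row lasts 1/12 s, in which the tool goes at most 41.7 mm and 7.16 degrees, less where a joint would pass 70% of its speed; a pose out of reach is approached as far as the arm can. A call is refused whole if a number of a shift passes 41.7 or a number of a turn 7.16, either way. A call with a gripper value outside its range is refused whole. The fingers move at their own pace and stop on an object; the grip force is fixed at half the most. Time passes only in rows, so rows that do not move let the fingers close. It gives the time, the measured TCP pose, the force, the opening and the grip force at its end, in the units of the state.
- arm.observe(): the state, without advancing time (a new reading comes with each control period).
- viewer.read_camera(name): name is "scene" or "top" or "wrist"; returns the picture (384x512x3 uint8, red, green, blue); there is no depth.
- viewer.get_calibration(name): a dict with "fx", "fy", "cx", "cy" (pixels), "dist" ([k1, k2, p1, p2, k3] as OpenCV has them; the pictures are not rectified), "pose" (4x4, takes a point from camera to world coordinates). Camera axes: x right, y up, looking along -z (the intrinsics and any distortion apply to the point x, -y, -z); pixel columns grow to the right and rows downward; lengths in m; the calibration is good to about 2 mm. A picture is of the moment at which its call begins: read the wrist's pose just before it. get_calibration takes no time and is no camera call; for the wrist camera it gives the pose at the moment of the call.
- order.hand_in(): hands the job in; it is judged then, once.
The state is a dict: "time": time; "qpos": joint angles; "dq": joint speeds; "tau": joint torques, N m; "tool_pos": TCP position; "orientation": TCP orientation; "ft_force": force on the tool from outside, world axes, zero at the start; "torque": the same for the moment, N m; "finger_gap": opening from 0.0 (shut) to 1.0 (fully open); "grip_force": force on a finger pad.
Only numpy, scipy, OpenCV 4.12 (cv2) and the standard library are available. Lean on these libraries where they do the work, as an engineer would, in place of code of your own. Each camera call takes 0.05 s, during which the arm holds its last target. There are 200 camera calls.

### The job

Put the standing battery pack on charge; it is too wide to grip, so push it: low, to slide it upright until its foot meets the near edge of the charging dock's deck, then high on the same face, to tip it over that edge onto its side on the deck. Then push on its foot end to slide it head first into the socket, against the sprung contacts, until the catch in the deck springs up behind it and holds it in. Never push the pack with more than 20 N, and leave the small things round the dock where they are.

Things in the scene. Friction and masses are not known exactly. Their poses are not given: they have to be found in the camera images.
- dock: Grey charging dock, fixed. Origin on the worktop in the middle of the entry edge of its deck; x along the deck, the way the pack slides in; y across; z up. The deck is a flat plate, x 0 to 205 mm, y -68 to 68 mm, top 12 mm high, with two white runners flush in it. Its upright entry edge (x = 0) is the stop for the pack's foot. At its far end is the socket, with a housing 76 mm high behind.
- socket (a point): Middle of the socket's end stop on the deck, dock x = 155.5 mm: the face of two rigid black shoulders that the pack's head meets 2.5 mm after the catch can rise. Grey cheeks 58 mm high guide the pack's sides: inner faces at y = +-49 mm from dock x = 142 mm on, flaring to about +-61 mm at the mouth (x = 104 mm).
- pack: Smooth box, grey with black end caps, 90 (x) x 96 (y) x 125 mm (z), 0.8 kg +-20 %, friction about 0.25. Origin: middle of the foot's underside; z points to the head (brass pads). Starts standing on the worktop, +x face to the deck, 20 to 50 mm short of it, within 6 mm and 0.15 rad of the dock's line. Docked it lies on its +x face (x down, z along dock x), origin 57 mm high at dock x = 28 to 31 mm.
- catch (a joint): Sprung catch in the deck, 30 mm wide (y) on the middle line, dock x = 16 to 28 mm. 0 m = up, standing 7 mm over the deck; grows to 0.007 as the pack lying on it presses it flush (2 to 4 N). It rises again only once the pack's foot has passed x = 28 mm, and then keeps the pack from coming back out.
- contacts (a joint): Sprung contact block in the socket, facing the pack's head. 0 m = out, its face at dock x = 146 mm; grows as the pack pushes it in. Spring 3 N at first touch (pack's foot at x = 21 mm), 9 N at 7 mm (catch rises), 11 N at 9.5 mm, where the head meets the rigid shoulders and the force climbs steeply. It pushes the pack back out if the catch has not risen.
- deck_edge (a point): Middle of the top of the deck's entry edge, 12 mm above the worktop.
- sample_cup_4: Bystander: white sample cup with black lid, 39 mm wide, 33 mm high, beside the dock. Origin under its middle.
- vial_1: Bystander: small vial with red cap, 24 mm wide, 59 mm high, standing beside the dock. Origin under its middle.
- calibration_block: Bystander: milled metal block 30 x 60 x 30 mm beside the dock. Origin under its middle.
- hex_key: Bystander: black hex key lying on the worktop, 32 x 90 x 8 mm, beside the dock. Origin under its middle.

How it is judged:
On the way, in this order (a step that is already met when the one before it is completed fails the run):
1. the pack stands upright with its foot against the deck's entry edge (x of pack in the frame of dock above -0.055 m and angle between pack's own z axis and vertical below 0.15 rad and height (world z) of pack below 0.006 m), for 0.05 s.
2. the pack lies on its side on the deck (angle between pack's own x axis and vertical above 3 rad and z of pack in the frame of dock below 0.066 m and x of pack in the frame of dock above -0.045 m), for 0.2 s.
3. the pack is pushed home and the catch has risen behind its foot (angle between pack's own x axis and vertical above 3.06 rad and angle between the z axis of pack and the x axis of dock, either way round below 0.05 rad and x of pack in the frame of dock between 0.027 and 0.032 m and value of joint catch below 0.002 m and value of joint contacts above 0.004 m), for 0.2 s.
At the end, for the whole second after the job is handed in: The pack lies flat on its side on the deck (within about 5 degrees), in line with the dock within 0.05 rad, its foot at dock x = 27 to 32 mm, the contact block pushed in by more than 4 mm, the catch up (within 2 mm) behind the foot, everything at rest (all of step 3 and linear speed of pack below 0.02 m/s); the robot touches nothing.
It fails at once if the pack is pushed with more than 20 N (contact force between any of the fingers, the arm and pack above 20 N).
It fails at once if the sample cup beside the dock is moved (distance of sample_cup_4 from where it was at the start of the episode above 0.02 m).
It fails at once if the vial beside the dock is moved (distance of vial_1 from where it was at the start of the episode above 0.02 m).
It fails at once if the calibration block beside the dock is moved (distance of calibration_block from where it was at the start of the episode above 0.02 m).
It fails at once if the hex key beside the dock is moved (distance of hex_key from where it was at the start of the episode above 0.02 m).
It also fails if it takes over 58 s, if anything falls off the work surface, if the arm or the gripper's body presses on something with over 40 N, if the wrist force passes 120 N, or if a joint passes its speed limit or range.

## Working session

There is one attempt and no reset: what is moved stays moved. The work goes in short steps, Python scripts to look and compute and a tool call to move; the robot and the scene stay as the last step left them, time stands still between calls to the robot, and variables do not carry over. Pictures are saved under pics/ and viewed, at most 10 in all, crops included, and the job is handed in when it is done.

Besides the shell and the picture viewer there is one more tool, called after ">>>" as name([rows], argument=value, ...), one row to a line, values as JSON. send_rows: Moves the arm, as the interface text tells. Its arguments: {"type":"object","properties":{"increments":{"type":"array","items":{"type":"object","properties":{"gripper":{"type":"number"},"delta_pos":{"type":"array","items":{"type":"number"}},"spin":{"type":"number"}}}}},"required":["increments"]}

```bash
mkdir -p pics; cat > h.py <<'E'
import numpy as np, cv2
from plant import arm, viewer, order
def snap(n,f):
    im=viewer.read_camera(n); cv2.imwrite('pics/'+f,cv2.cvtColor(im,cv2.COLOR_RGB2BGR)); return im
def K(c): return np.array([[c['fx'],0,c['cx']],[0,c['fy'],c['cy']],[0,0,1]])
def ray(n,uv):
    c=viewer.get_calibration(n); P=np.array(c['pose'])
    p=cv2.undistortPoints(np.array(uv,float).reshape(-1,1,2),K(c),np.array(c['dist'])).reshape(-1,2)
    d=np.c_[p[:,0],-p[:,1],-np.ones(len(p))]@P[:3,:3].T
    return P[:3,3],d
def atz(n,uv,z):
    o,d=ray(n,uv); return o+d*((z-o[2])/d[:,2])[:,None]
def tri(n1,uv1,n2,uv2):
    o1,d1=ray(n1,uv1); o2,d2=ray(n2,uv2); out=[]
    for a,b in zip(d1,d2):
        s=np.linalg.lstsq(np.c_[a,-b],o2-o1,rcond=None)[0]
        p,q=o1+a*s[0],o2+b*s[1]; out.append(np.r_[(p+q)/2,np.linalg.norm(p-q)])
    return np.array(out)
def proj(n,X):
    c=viewer.get_calibration(n); P=np.linalg.inv(np.array(c['pose']))
    p=np.array(X,float).reshape(-1,3)@P[:3,:3].T+P[:3,3]; p=p*[1,-1,-1]
    return cv2.projectPoints(p,np.zeros(3),np.zeros(3),K(c),np.array(c['dist']))[0].reshape(-1,2)
E
python3 - <<'E'
from h import *
np.set_printoptions(precision=4,suppress=True)
a=cv2.resize(snap('scene','s0.png'),None,fx=1.5,fy=1.5); b=cv2.resize(snap('top','t0.png'),None,fx=1.5,fy=1.5)
cv2.imwrite('pics/s0b.png',a[...,::-1]); cv2.imwrite('pics/t0b.png',b[...,::-1])
print(arm.observe()); 
for n in('scene','top'): print(viewer.get_calibration(n))
E
```

```text
{'time': 0.1, 'qpos': array([-1.3629,  0.4694, -0.0486,  1.5336,  0.0241,  1.141 , -0.0823]), 'dq': array([ 0.0003, -0.0003,  0.002 , -0.0039, -0.0003, -0.0005,  0.0001]), 'tau': array([  0.0009, -50.9171,  -0.081 , -23.6831,  -0.0614,   0.0344,
         0.0001]), 'tool_pos': array([0.1582, 0.6556, 0.2216]), 'orientation': array([-0.0001,  0.1181,  0.993 , -0.0009]), 'ft_force': array([ 0.9418,  0.6201, -0.8471]), 'torque': array([-0.0158, -0.0089,  0.0553]), 'grip_force': 0.0, 'finger_gap': 0.9998550115512427}
{'fx': 486.88924067847705, 'fy': 486.88924067847705, 'cx': 264.98800418574984, 'cy': 189.2741957499729, 'dist': array([-0.0503,  0.    ,  0.    ,  0.    ,  0.    ]), 'pose': array([[ 0.707 ,  0.4934, -0.5066,  0.0997],
       [-0.7072,  0.4922, -0.5076, -0.1848],
       [-0.0011,  0.7171,  0.697 ,  0.6299],
       [ 0.    ,  0.    ,  0.    ,  1.    ]])}
{'fx': 350.90445430745484, 'fy': 350.90445430745484, 'cx': 251.8862688273393, 'cy': 201.37838223211338, 'dist': array([-0.0114,  0.    ,  0.    ,  0.    ,  0.    ]), 'pose': array([[ 0.0194,  0.9995, -0.0269,  0.504 ],
       [-0.9998,  0.0194,  0.0012,  0.2619],
       [ 0.0017,  0.0268,  0.9996,  0.9142],
       [ 0.    ,  0.    ,  0.    ,  1.    ]])}
```

View pics/s0b.png

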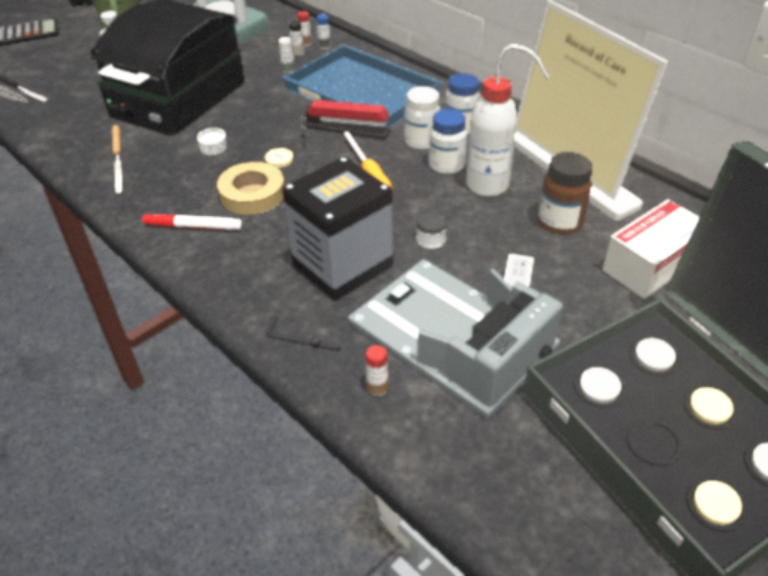

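View pics/t0b.png

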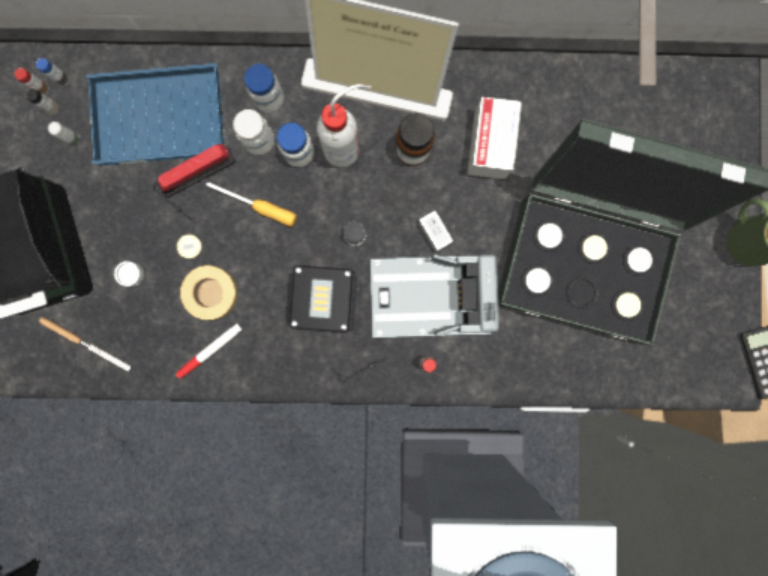

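Top view: pack's head at about (321,299), dock deck from (371,259) to (371,338) and running right, vial (429,365), hex key (362,368), cup (354,233). I'll zoom in to measure.

```bash
python3 - <<'E'
from h import *
t=cv2.imread('pics/t0.png')[160:250,185:340]; s=cv2.imread('pics/s0.png')[100:275,175:380]
cv2.imwrite('pics/tz.png',cv2.resize(t,None,fx=5,fy=5,interpolation=cv2.INTER_CUBIC))
cv2.imwrite('pics/sz.png',cv2.resize(s,None,fx=3.4,fy=3.4,interpolation=cv2.INTER_CUBIC))
E
```

```text
(no output)
```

View pics/tz.png

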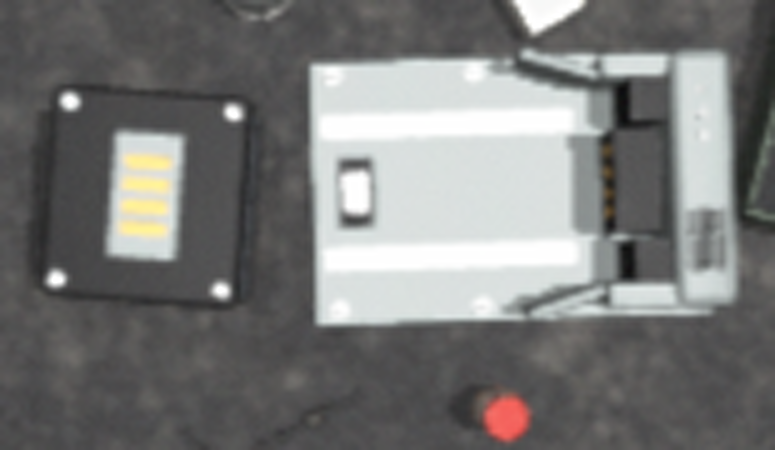

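View pics/sz.png

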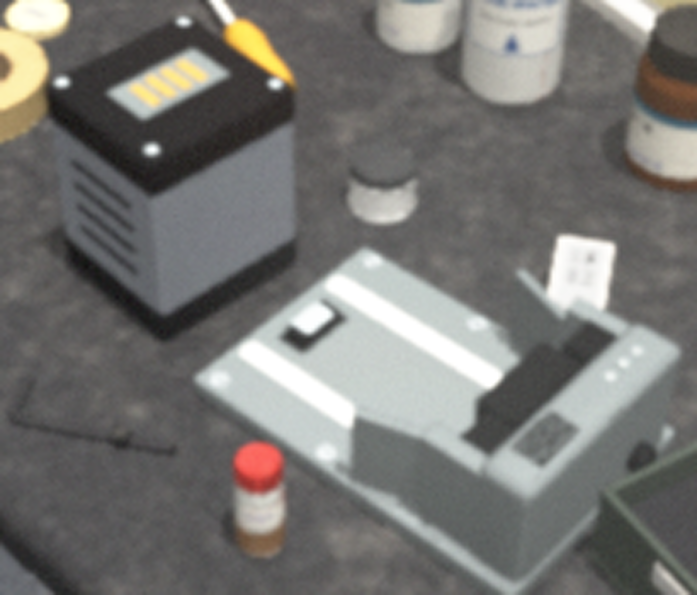

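```bash
cat > m.py <<'E'
from h import *
np.set_printoptions(precision=4,suppress=True)
T=lambda p:np.c_[[185+(x+.5)/5-.5 for x,y in p],[160+(y+.5)/5-.5 for x,y in p]]
S=lambda p:np.c_[[175+(x+.5)/3.4-.5 for x,y in p],[100+(y+.5)/3.4-.5 for x,y in p]]
E
python3 - <<'E'
from m import *
# deck corners, deck dots
print(tri('top',T([(309,66),(316,326),(332,76),(341,309),(474,72),(483,305)]),'scene',S([(368,250),(195,380),(371,260),(218,380),(478,323),(326,453)])))
d=tri('top',T([(233,112),(69,101),(56,278),(221,290)]),'scene',S([(275,84),(183,22),(62,82),(151,149)]))
print(d)
print(atz('top',T([(309,66),(316,326)]),.012), atz('scene',S([(368,250),(195,380)]),.012))
for z in (.125,.127): print(z,atz('top',T([(233,112),(69,101),(56,278),(221,290)]),z).mean(0),atz('scene',S([(275,84),(183,22),(62,82),(151,149)]),z).mean(0))
print(atz('top',T([(58,86),(256,98),(244,308),(40,295)]),.125))
print(tri('top',T([(508,418)]),'scene',S([(259,458)])))
E
```

```text
[[0.6034 0.275  0.01   0.0042]
 [0.469  0.2691 0.0103 0.0031]
 [0.5968 0.2642 0.0139 0.0007]
 [0.4769 0.2576 0.0132 0.0002]
 [0.6007 0.1908 0.0139 0.0018]
 [0.4806 0.1845 0.0131 0.0006]]
[[0.5683 0.3081 0.1253 0.0008]
 [0.5718 0.382  0.1256 0.0009]
 [0.4923 0.3858 0.1261 0.0014]
 [0.4881 0.3117 0.1268 0.0008]]
[[0.6017 0.2764 0.012 ]
 [0.4679 0.2702 0.012 ]] [[0.6034 0.2722 0.012 ]
 [0.4692 0.2668 0.012 ]]
0.125 [0.5298 0.3473 0.125 ] [0.5312 0.3476 0.125 ]
0.127 [0.5297 0.3471 0.127 ] [0.5295 0.3455 0.127 ]
[[0.5782 0.3875 0.125 ]
 [0.5745 0.2982 0.125 ]
 [0.4799 0.3016 0.125 ]
 [0.484  0.3934 0.125 ]]
[[0.4275 0.1753 0.0609 0.0011]]
```

>>> send_rows([
  {"gripper": -0.5,"delta_pos": [0,0,0],"spin": 6.7},
  {"gripper": -0.5,"delta_pos": [0,0,0],"spin": 6.7},
  {"gripper": -0.5,"delta_pos": [0,0,0],"spin": 6.7},
  {"gripper": -0.5,"delta_pos": [0,0,0],"spin": 6.7},
  {"gripper": -0.5,"delta_pos": [0,0,0],"spin": 6.7},
  {"gripper": -0.5,"delta_pos": [0,0,0],"spin": 6.7},
  {"gripper": -0.5,"delta_pos": [0,0,0],"spin": 6.7},
  {"gripper": -0.5,"delta_pos": [0,0,0],"spin": 6.7},
  {"gripper": -0.5,"delta_pos": [0,0,0],"spin": 6.7},
  {"gripper": -0.5,"delta_pos": [0,0,0],"spin": 6.7},
  {"gripper": -0.5,"delta_pos": [0,0,0],"spin": 6.4},
  {"gripper": -0.5,"delta_pos": [0,0,0],"spin": 0},
])

```text
time: 1.1
tool_pos: [0.1581, 0.6559, 0.2219]
orientation: [0.0, 0.689, 0.725, -0.0]
ft_force: [-0.8, 0.3, -0.1]
finger_gap: 0.752
grip_force: 0.0
```

>>> send_rows([
  {"gripper": -0.5,"delta_pos": [-20,27,0],"spin": 0},
  {"gripper": -0.5,"delta_pos": [-20,27,0],"spin": 0},
  {"gripper": -0.5,"delta_pos": [-20,27,0],"spin": 0},
  {"gripper": -0.5,"delta_pos": [-20,27,0],"spin": 0},
  {"gripper": -0.5,"delta_pos": [-20,27,0],"spin": 0},
  {"gripper": -0.5,"delta_pos": [-20,27,0],"spin": 0},
  {"gripper": -0.5,"delta_pos": [-20,27,0],"spin": 0},
  {"gripper": -0.5,"delta_pos": [-20,27,0],"spin": 0},
  {"gripper": -0.5,"delta_pos": [-20,27,0],"spin": 0},
  {"gripper": -0.5,"delta_pos": [-20,27,0],"spin": 0},
  {"gripper": -0.5,"delta_pos": [-20,27,0],"spin": 0},
  {"gripper": -0.5,"delta_pos": [0,27,0],"spin": 0},
])

```text
time: 2.1
tool_pos: [0.4963, 0.4482, 0.2228]
orientation: [0.001, 0.689, 0.725, -0.001]
ft_force: [1.3, 0.3, 0.2]
finger_gap: 0.749
grip_force: 0.0
```

```bash
cat > st.py <<'E'
from m import *
from scipy.spatial.transform import Rotation as R
o=arm.observe(); q=o['orientation']; M=R.from_quat(q[[1,2,3,0]]).as_matrix()
O=np.array([.536,.271,0]); D=np.c_[[.052,-.9987,0],[.9987,.052,0],[0,0,1]]
print('t',o['time'],'dock tcp mm',(o['tool_pos']-O)@D*1e3,'tooly',(M[:,1]@D),'F',o['ft_force']@D,'gap',o['finger_gap'])
E
python3 st.py
```

```text
t 2.1 dock tcp mm [-179.035   -30.4476  222.8331] tooly [ 0.0014  1.0001 -0.0001] F [-0.2392  1.3066  0.2459] gap 0.7489052778710585
```

>>> send_rows([
  {"gripper": -0.5,"delta_pos": [0,5,26],"spin": 0},
  {"gripper": -0.5,"delta_pos": [0,5,26],"spin": 0},
  {"gripper": -0.5,"delta_pos": [0,5,26],"spin": 0},
  {"gripper": -0.5,"delta_pos": [0,5,26],"spin": 0},
  {"gripper": -0.5,"delta_pos": [0,5,26],"spin": 0},
  {"gripper": -0.5,"delta_pos": [0,5,26],"spin": 0},
  {"gripper": -0.5,"delta_pos": [-8,0,0],"spin": 0},
  {"gripper": -0.5,"delta_pos": [-8,0,0],"spin": 0},
  {"gripper": -0.5,"delta_pos": [-8,0,0],"spin": 0},
  {"gripper": -0.5,"delta_pos": [0,0,0],"spin": 0},
])

```text
time: 2.93
tool_pos: [0.5265, 0.4288, 0.0687]
orientation: [0.001, 0.689, 0.725, 0.001]
ft_force: [0.3, -1.1, 0.3]
finger_gap: 0.749
grip_force: 0.0
```

```bash
cat >> st.py <<'E'
import sys
if len(sys.argv)>1:
    n=sys.argv[1]
    t=snap('top',n+'_t.png')[160:250,155:340]; s=snap('scene',n+'_s.png')[60:275,155:380]
    a=cv2.resize(t,(740,360))[...,::-1]; b=cv2.resize(s,(450,430))[...,::-1]
    if len(sys.argv)>2:
        cv2.imwrite('pics/'+n+'.png',a if sys.argv[2]=='t' else b)
E
python3 st.py p1 t
```

```text
t 2.9333 dock tcp mm [-158.1136   -1.3195   68.721 ] tooly [0.0014 1.     0.0024] F [1.1025 0.2169 0.3469] gap 0.7489033967315555
```

View pics/p1.png

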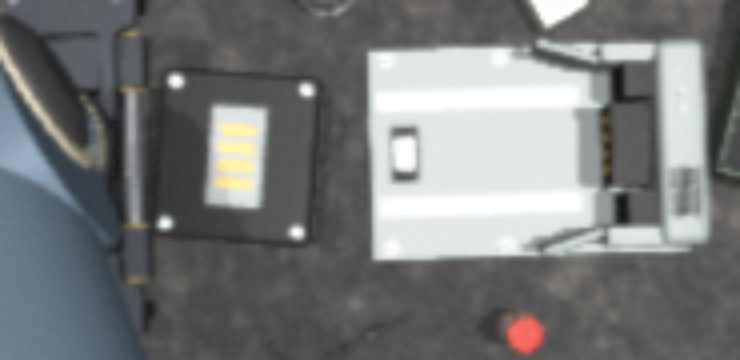

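Pack is untouched, with the fingers just behind it at left (x≈135); the deck edge is at x≈370. Approaching.

>>> send_rows([
  {"gripper": -0.5,"delta_pos": [-5,0,0],"spin": 0},
  {"gripper": -0.5,"delta_pos": [-5,0,0],"spin": 0},
  {"gripper": -0.5,"delta_pos": [-4,0,0],"spin": 0},
  {"gripper": -0.5,"delta_pos": [-2,0,0],"spin": 0},
  {"gripper": -0.5,"delta_pos": [-2,0,0],"spin": 0},
  {"gripper": -0.5,"delta_pos": [-2,0,0],"spin": 0},
  {"gripper": -0.5,"delta_pos": [-2,0,0],"spin": 0},
  {"gripper": -0.5,"delta_pos": [-2,0,0],"spin": 0},
  {"gripper": -0.5,"delta_pos": [-2,0,0],"spin": 0},
  {"gripper": -0.5,"delta_pos": [-2,0,0],"spin": 0},
  {"gripper": -0.5,"delta_pos": [-2,0,0],"spin": 0},
  {"gripper": -0.5,"delta_pos": [-2,0,0],"spin": 0},
])

```text
time: 4.03
tool_pos: [0.5261, 0.3997, 0.0665]
orientation: [-0.0, 0.688, 0.726, 0.0]
ft_force: [-1.1, 1.9, 0.1]
finger_gap: 0.753
grip_force: 1.0
```

```bash
python3 st.py
```

```text
t 4.0333 dock tcp mm [-129.0843   -3.1991   66.5306] tooly [-0.0014  1.0001 -0.0002] F [-1.9196 -0.9872  0.0746] gap 0.7527165565888941
```

>>> send_rows([
  {"gripper": -0.5,"delta_pos": [-2,0,0],"spin": 0},
  {"gripper": -0.5,"delta_pos": [-2,0,0],"spin": 0},
  {"gripper": -0.5,"delta_pos": [-2,0,0],"spin": 0},
  {"gripper": -0.5,"delta_pos": [-2,0,0],"spin": 0},
  {"gripper": -0.5,"delta_pos": [-2,0,0],"spin": 0},
  {"gripper": -0.5,"delta_pos": [-2,0,0],"spin": 0},
])

```text
time: 4.53
tool_pos: [0.5273, 0.3873, 0.0666]
orientation: [0.0, 0.688, 0.726, 0.0]
ft_force: [-0.5, 2.6, -0.5]
finger_gap: 0.749
grip_force: 1.4
```

```bash
python3 st.py p2 t
```

```text
t 4.5333 dock tcp mm [-116.5867   -2.6415   66.6165] tooly [-0.0011  1.0001  0.0006] F [-2.6155 -0.3282 -0.4823] gap 0.7486193696766866
```

View pics/p2.png

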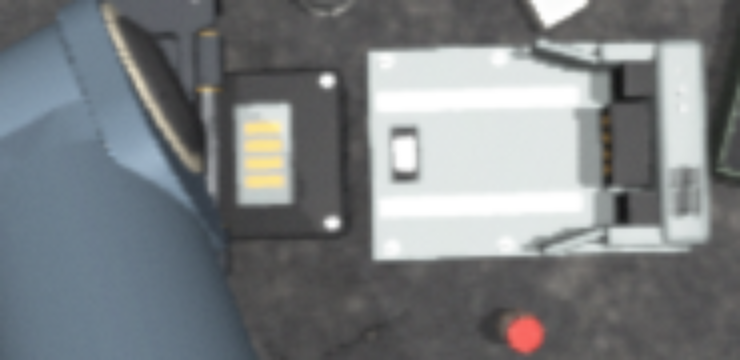

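Pack now square with the dock (head dots at (328,80), (332,223)), sliding at 2.6 N.

```bash
cat > d.py <<'E'
from st import *
def pk(pts,z): 
    p=np.array(pts,float); p=np.c_[155+(p[:,0]+.5)/4-.5,160+(p[:,1]+.5)/4-.5]
    return (atz('top',p,z)-O)@D*1e3
E
python3 - <<'E'
from d import *
print(pk([(328,80),(332,223)],.1255)-[37,0,0])
E
```

```text
t 4.6333 dock tcp mm [-115.944    -2.6135   66.5913] tooly [-0.0004  1.0001  0.0002] F [-1.4878 -0.5966 -0.203 ] gap 0.7512875611487152
[[-60.2953  38.8272 125.5   ]
 [-60.582  -41.6655 125.5   ]]
```

>>> send_rows([
  {"gripper": -0.5,"delta_pos": [-2,0,0],"spin": 0},
  {"gripper": -0.5,"delta_pos": [-2,0,0],"spin": 0},
  {"gripper": -0.5,"delta_pos": [-2,0,0],"spin": 0},
  {"gripper": -0.5,"delta_pos": [-2,0,0],"spin": 0},
  {"gripper": -0.5,"delta_pos": [-2,0,0],"spin": 0},
  {"gripper": -0.5,"delta_pos": [-1,0,0],"spin": 0},
  {"gripper": -0.5,"delta_pos": [-1,0,0],"spin": 0},
  {"gripper": -0.5,"delta_pos": [-1,0,0],"spin": 0},
  {"gripper": -0.5,"delta_pos": [-1,0,0],"spin": 0},
])

```text
time: 5.38
tool_pos: [0.5278, 0.3736, 0.0667]
orientation: [-0.0, 0.688, 0.726, 0.0]
ft_force: [0.1, 3.8, 1.6]
finger_gap: 0.749
grip_force: 2.3
```

```bash
python3 st.py
```

```text
t 5.3833 dock tcp mm [-102.9162   -2.8353   66.6764] tooly [-0.001   1.0001  0.0002] F [-3.7958  0.2938  1.6051] gap 0.7489517522983941
```

>>> send_rows([
  {"gripper": -0.5,"delta_pos": [-1,0,0],"spin": 0},
  {"gripper": -0.5,"delta_pos": [-1,0,0],"spin": 0},
  {"gripper": -0.5,"delta_pos": [0,0,0],"spin": 0},
])

```text
time: 5.63
tool_pos: [0.5279, 0.3732, 0.0671]
orientation: [-0.001, 0.688, 0.726, 0.001]
ft_force: [0.1, 5.7, 1.0]
finger_gap: 0.748
grip_force: 3.0
```

```bash
python3 st.py
```

```text
t 5.6333 dock tcp mm [-102.5254   -2.7263   67.1317] tooly [-0.0008  1.0001  0.001 ] F [-5.6896  0.3871  0.9818] gap 0.7480833793323319
```

Foot has met the edge. Backing off, raising, then tipping.

>>> send_rows([
  {"gripper": -0.5,"delta_pos": [5,0,0],"spin": 0},
  {"gripper": -0.5,"delta_pos": [5,1,0],"spin": 0},
  {"gripper": -0.5,"delta_pos": [0,1,-10],"spin": 0},
  {"gripper": -0.5,"delta_pos": [0,1,-15],"spin": 0},
  {"gripper": -0.5,"delta_pos": [0,0,-13],"spin": 0},
  {"gripper": -0.5,"delta_pos": [-2,0,0],"spin": 0},
  {"gripper": -0.5,"delta_pos": [-2,0,0],"spin": 0},
  {"gripper": -0.5,"delta_pos": [-2,0,0],"spin": 0},
  {"gripper": -0.5,"delta_pos": [-2,0,0],"spin": 0},
  {"gripper": -0.5,"delta_pos": [-2,0,0],"spin": 0},
  {"gripper": -0.5,"delta_pos": [-2,0,0],"spin": 0},
  {"gripper": -0.5,"delta_pos": [-2,0,0],"spin": 0},
])

```text
time: 6.63
tool_pos: [0.5308, 0.3709, 0.1052]
orientation: [-0.002, 0.688, 0.726, 0.002]
ft_force: [-0.1, 6.6, 3.5]
finger_gap: 0.753
grip_force: 3.4
```

```bash
python3 st.py
```

```text
t 6.6333 dock tcp mm [-100.0347   -0.0476  105.1776] tooly [-0.0018  1.0001  0.001 ] F [-6.5564  0.2223  3.5299] gap 0.7529683419048334
```

>>> send_rows([
  {"gripper": -0.5,"delta_pos": [-2,0,0],"spin": 0},
  {"gripper": -0.5,"delta_pos": [-2,0,0],"spin": 0},
  {"gripper": -0.5,"delta_pos": [-2,0,0],"spin": 0},
  {"gripper": -0.5,"delta_pos": [-2,0,0],"spin": 0},
  {"gripper": -0.5,"delta_pos": [-2,0,0],"spin": 0},
  {"gripper": -0.5,"delta_pos": [-2,0,0],"spin": 0},
])

```text
time: 7.13
tool_pos: [0.5319, 0.3596, 0.1058]
orientation: [-0.001, 0.688, 0.726, 0.003]
ft_force: [0.3, 7.1, 3.7]
finger_gap: 0.752
grip_force: 3.7
```

```bash
python3 st.py p3 s
```

```text
t 7.1333 dock tcp mm [-88.6648   0.504  105.8039] tooly [-0.0026  1.      0.0025] F [-7.0947  0.6695  3.6904] gap 0.7519361835988605
```

View pics/p3.png

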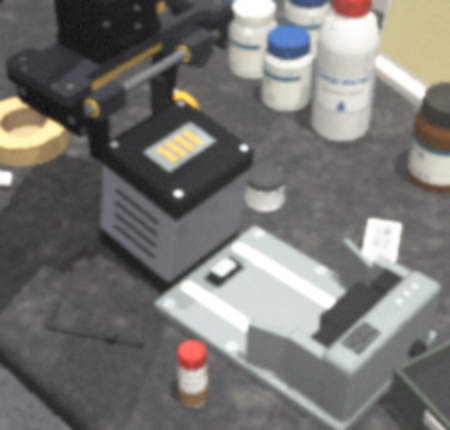

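Pack is tipping (head dots near (180,193), (245,148)), dock clear. Continuing.

>>> send_rows([
  {"gripper": -0.5,"delta_pos": [-2,0,0],"spin": 0},
  {"gripper": -0.5,"delta_pos": [-2,0,0],"spin": 0},
  {"gripper": -0.5,"delta_pos": [-2,0,0],"spin": 0},
  {"gripper": -0.5,"delta_pos": [-2,0,0],"spin": 0},
  {"gripper": -0.5,"delta_pos": [-2,0,0],"spin": 0},
  {"gripper": -0.5,"delta_pos": [-2,0,0],"spin": 0},
  {"gripper": -0.5,"delta_pos": [-2,0,0],"spin": 0},
  {"gripper": -0.5,"delta_pos": [-2,0,0],"spin": 0},
])

```text
time: 7.9
tool_pos: [0.5332, 0.3431, 0.1061]
orientation: [-0.001, 0.688, 0.726, 0.003]
ft_force: [0.3, 5.0, 7.1]
finger_gap: 0.751
grip_force: 3.8
```

>>> send_rows([
  {"gripper": -0.5,"delta_pos": [-2,0,-1],"spin": 0},
  {"gripper": -0.5,"delta_pos": [-2,0,-1],"spin": 0},
  {"gripper": -0.5,"delta_pos": [-2,0,-1],"spin": 0},
  {"gripper": -0.5,"delta_pos": [-2,0,-1],"spin": 0},
  {"gripper": -0.5,"delta_pos": [-2,0,-1],"spin": 0},
  {"gripper": -0.5,"delta_pos": [-2,0,-1],"spin": 0},
  {"gripper": -0.5,"delta_pos": [-2,0,-1],"spin": 0},
  {"gripper": -0.5,"delta_pos": [-2,0,-1],"spin": 0},
])

```text
time: 8.57
tool_pos: [0.534, 0.3246, 0.1134]
orientation: [-0.0, 0.688, 0.726, 0.001]
ft_force: [0.2, 1.3, 3.8]
finger_gap: 0.752
grip_force: 1.8
```

```bash
python3 st.py
```

```text
t 8.5667 dock tcp mm [-53.6608   0.7555 113.3864] tooly [-0.0018  1.      0.0017] F [-1.2384  0.2855  3.8365] gap 0.7524115555093916
```

>>> send_rows([
  {"gripper": -0.5,"delta_pos": [-2,0,0],"spin": 0},
  {"gripper": -0.5,"delta_pos": [-2,0,0],"spin": 0},
  {"gripper": -0.5,"delta_pos": [-2,0,0],"spin": 0},
  {"gripper": -0.5,"delta_pos": [-2,0,0],"spin": 0},
  {"gripper": -0.5,"delta_pos": [-2,0,0],"spin": 0},
  {"gripper": -0.5,"delta_pos": [-2,0,0],"spin": 0},
  {"gripper": -0.5,"delta_pos": [0,0,0],"spin": 0},
  {"gripper": -0.5,"delta_pos": [0,0,0],"spin": 0},
])

```text
time: 9.23
tool_pos: [0.534, 0.3112, 0.1123]
orientation: [-0.0, 0.688, 0.725, -0.0]
ft_force: [-0.4, -0.3, 0.6]
finger_gap: 0.749
grip_force: 0.0
```

```bash
python3 st.py p4 s
```

```text
t 9.2333 dock tcp mm [-40.2079   0.0479 112.2655] tooly [-0.0005  1.0001 -0.0005] F [ 0.3273 -0.3733  0.6362] gap 0.7490250026829044
```

View pics/p4.png

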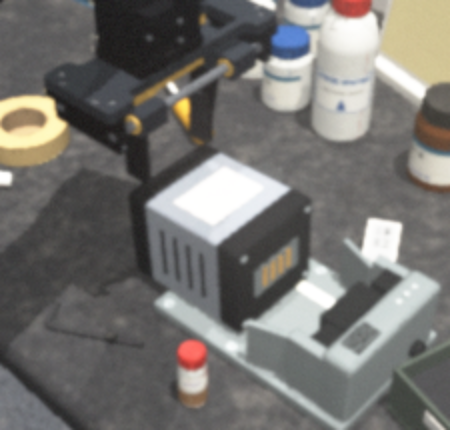

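The pack lies on the deck, head facing the socket (foot end near (150,230)). Going behind the foot.

>>> send_rows([
  {"gripper": -0.5,"delta_pos": [12,0,0],"spin": 0},
  {"gripper": -0.5,"delta_pos": [12,0,0],"spin": 0},
  {"gripper": -0.5,"delta_pos": [12,0,0],"spin": 0},
  {"gripper": -0.5,"delta_pos": [4,0,7],"spin": 0},
  {"gripper": -0.5,"delta_pos": [0,0,15],"spin": 0},
  {"gripper": -0.5,"delta_pos": [0,0,15],"spin": 0},
  {"gripper": -0.5,"delta_pos": [0,0,15],"spin": 0},
  {"gripper": -0.5,"delta_pos": [0,0,15],"spin": 0},
  {"gripper": -0.5,"delta_pos": [0,0,0],"spin": 0},
  {"gripper": -0.5,"delta_pos": [0,0,0],"spin": 0},
])

```text
time: 10.17
tool_pos: [0.5311, 0.3518, 0.0444]
orientation: [-0.0, 0.688, 0.726, -0.001]
ft_force: [0.1, 0.9, 0.8]
finger_gap: 0.747
grip_force: 0.0
```

```bash
python3 st.py p5 t
```

```text
t 10.1667 dock tcp mm [-80.9122  -0.6936  44.4149] tooly [-0.0018  1.     -0.002 ] F [-0.8531  0.1878  0.8463] gap 0.7474189502793573
```

View pics/p5.png

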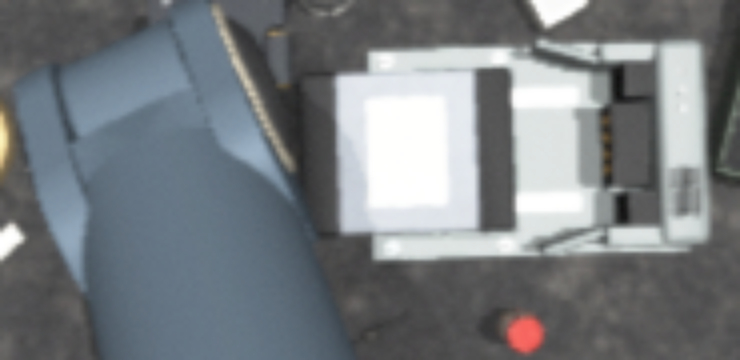

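Pack top: head edge at (511,68)–(514,231), foot edge at about x≈303; square with dock.

```bash
python3 - <<'E'
from d import *
print(pk([(511,68),(514,231),(303,74)],.102))
E
```

```text
t 10.2667 dock tcp mm [-81.2649   0.6223  46.1208] tooly [-0.0013  1.0001  0.001 ] F [-0.2906 -0.5016  0.2092] gap 0.7491732210228105
[[ 82.1088  44.4772 102.    ]
 [ 80.5369 -50.0025 102.    ]
 [-38.5904  44.9067 102.    ]]
```

>>> send_rows([
  {"gripper": -0.5,"delta_pos": [-5,0,0],"spin": 0},
  {"gripper": -0.5,"delta_pos": [-5,0,0],"spin": 0},
  {"gripper": -0.5,"delta_pos": [-5,0,0],"spin": 0},
  {"gripper": -0.5,"delta_pos": [-5,0,0],"spin": 0},
  {"gripper": -0.5,"delta_pos": [-4,0,0],"spin": 0},
  {"gripper": -0.5,"delta_pos": [-2,0,0],"spin": 0},
  {"gripper": -0.5,"delta_pos": [-2,0,0],"spin": 0},
  {"gripper": -0.5,"delta_pos": [-2,0,0],"spin": 0},
  {"gripper": -0.5,"delta_pos": [-2,0,0],"spin": 0},
  {"gripper": -0.5,"delta_pos": [-2,0,0],"spin": 0},
  {"gripper": -0.5,"delta_pos": [-2,0,0],"spin": 0},
  {"gripper": -0.5,"delta_pos": [-2,0,0],"spin": 0},
])

```text
time: 11.27
tool_pos: [0.5341, 0.3141, 0.0457]
orientation: [-0.0, 0.688, 0.726, 0.0]
ft_force: [-0.8, 3.3, 0.6]
finger_gap: 0.753
grip_force: 1.7
```

```bash
python3 st.py
```

```text
t 11.2667 dock tcp mm [-43.1255   0.3009  45.7102] tooly [-0.0015  1.0001  0.0005] F [-3.2956 -0.592   0.6027] gap 0.7530700960890541
```

>>> send_rows([
  {"gripper": -0.5,"delta_pos": [-2,0,0],"spin": 0},
  {"gripper": -0.5,"delta_pos": [-2,0,0],"spin": 0},
  {"gripper": -0.5,"delta_pos": [-2,0,0],"spin": 0},
  {"gripper": -0.5,"delta_pos": [-2,0,0],"spin": 0},
  {"gripper": -0.5,"delta_pos": [-2,0,0],"spin": 0},
  {"gripper": -0.5,"delta_pos": [-2,0,0],"spin": 0},
  {"gripper": -0.5,"delta_pos": [-2,0,0],"spin": 0},
  {"gripper": -0.5,"delta_pos": [-2,0,0],"spin": 0},
  {"gripper": -0.5,"delta_pos": [-2,0,0],"spin": 0},
  {"gripper": -0.5,"delta_pos": [-2,0,0],"spin": 0},
])

```text
time: 12.1
tool_pos: [0.535, 0.2934, 0.0455]
orientation: [-0.0, 0.688, 0.726, 0.0]
ft_force: [-0.3, 3.6, 2.4]
finger_gap: 0.751
grip_force: 1.9
```

>>> send_rows([
  {"gripper": -0.5,"delta_pos": [-2,0,0],"spin": 0},
  {"gripper": -0.5,"delta_pos": [-2,0,0],"spin": 0},
  {"gripper": -0.5,"delta_pos": [-2,0,0],"spin": 0},
  {"gripper": -0.5,"delta_pos": [-2,0,0],"spin": 0},
  {"gripper": -0.5,"delta_pos": [-2,0,0],"spin": 0},
])

```text
time: 12.52
tool_pos: [0.5355, 0.2835, 0.0455]
orientation: [-0.0, 0.688, 0.726, 0.0]
ft_force: [0.4, 3.7, 3.0]
finger_gap: 0.755
grip_force: 1.9
```

```bash
python3 st.py
```

```text
t 12.5167 dock tcp mm [-12.4724   0.1827  45.5453] tooly [-0.0009  1.0001 -0.0001] F [-3.7182  0.5673  2.9658] gap 0.7547676797342874
```

>>> send_rows([
  {"gripper": -0.5,"delta_pos": [-2,0,0],"spin": 0},
  {"gripper": -0.5,"delta_pos": [-2,0,0],"spin": 0},
  {"gripper": -0.5,"delta_pos": [-2,0,0],"spin": 0},
  {"gripper": -0.5,"delta_pos": [-2,0,0],"spin": 0},
  {"gripper": -0.5,"delta_pos": [-2,0,0],"spin": 0},
])

```text
time: 12.93
tool_pos: [0.5361, 0.2735, 0.0455]
orientation: [-0.0, 0.688, 0.726, 0.0]
ft_force: [-0.4, 3.9, 2.3]
finger_gap: 0.75
grip_force: 1.9
```

>>> send_rows([
  {"gripper": -0.5,"delta_pos": [-2,0,0],"spin": 0},
  {"gripper": -0.5,"delta_pos": [-1.5,0,0],"spin": 0},
  {"gripper": -0.5,"delta_pos": [-1.5,0,0],"spin": 0},
  {"gripper": -0.5,"delta_pos": [-1.5,0,0],"spin": 0},
])

```text
time: 13.27
tool_pos: [0.5365, 0.2672, 0.0456]
orientation: [-0.0, 0.688, 0.726, 0.0]
ft_force: [-0.2, 3.9, 1.9]
finger_gap: 0.749
grip_force: 2.4
```

```bash
python3 st.py
```

```text
t 13.2667 dock tcp mm [ 3.7778  0.3291 45.5653] tooly [-0.0011  1.0001  0.0003] F [-3.9469 -0.0393  1.8928] gap 0.7492385541967533
```

>>> send_rows([
  {"gripper": -0.5,"delta_pos": [-1,0,0],"spin": 0},
  {"gripper": -0.5,"delta_pos": [-1,0,0],"spin": 0},
  {"gripper": -0.5,"delta_pos": [-1,0,0],"spin": 0},
  {"gripper": -0.5,"delta_pos": [-1,0,0],"spin": 0},
  {"gripper": -0.5,"delta_pos": [-1,0,0],"spin": 0},
  {"gripper": -0.5,"delta_pos": [-1,0,0],"spin": 0},
  {"gripper": -0.5,"delta_pos": [-1,0,0],"spin": 0},
  {"gripper": -0.5,"delta_pos": [-1,0,0],"spin": 0},
])

```text
time: 13.93
tool_pos: [0.5368, 0.2615, 0.0459]
orientation: [-0.001, 0.688, 0.726, 0.001]
ft_force: [0.7, 9.0, 2.7]
finger_gap: 0.751
grip_force: 4.2
```

```bash
python3 st.py
```

```text
t 13.9333 dock tcp mm [ 9.5084  0.329  45.9245] tooly [-0.0016  1.0001  0.0008] F [-8.9232  1.1338  2.6588] gap 0.7508446651807467
```

>>> send_rows([
  {"gripper": -0.5,"delta_pos": [-1,0,0],"spin": 0},
  {"gripper": -0.5,"delta_pos": [-1,0,0],"spin": 0},
  {"gripper": -0.5,"delta_pos": [-1,0,0],"spin": 0},
  {"gripper": -0.5,"delta_pos": [-1,0,0],"spin": 0},
])

```text
time: 14.27
tool_pos: [0.5369, 0.2589, 0.0461]
orientation: [-0.001, 0.688, 0.726, 0.002]
ft_force: [-0.6, 10.6, 3.0]
finger_gap: 0.753
grip_force: 5.3
```

```bash
python3 st.py
```

```text
t 14.2667 dock tcp mm [12.1142  0.2878 46.1221] tooly [-0.0021  1.0001  0.001 ] F [-10.6662  -0.0555   2.9963] gap 0.7533495369477279
```

>>> send_rows([
  {"gripper": -0.5,"delta_pos": [-1,0,0],"spin": 0},
  {"gripper": -0.5,"delta_pos": [-1,0,0],"spin": 0},
  {"gripper": -0.5,"delta_pos": [-1,0,0],"spin": 0},
  {"gripper": -0.5,"delta_pos": [0,0,0],"spin": 0},
])

```text
time: 14.6
tool_pos: [0.537, 0.2569, 0.0463]
orientation: [-0.002, 0.688, 0.726, 0.003]
ft_force: [-0.7, 11.1, 2.5]
finger_gap: 0.749
grip_force: 5.8
```

>>> send_rows([
  {"gripper": -0.5,"delta_pos": [-1,0,0],"spin": 0},
  {"gripper": -0.5,"delta_pos": [0,0,0],"spin": 0},
])

```text
time: 14.77
tool_pos: [0.537, 0.2563, 0.0464]
orientation: [-0.002, 0.688, 0.726, 0.003]
ft_force: [-0.8, 12.3, 2.6]
finger_gap: 0.752
grip_force: 6.2
```

```bash
python3 st.py
```

```text
t 14.7667 dock tcp mm [14.6943  0.2321 46.3666] tooly [-0.0025  1.      0.0013] F [-12.3252  -0.1322   2.5868] gap 0.7523984874169327
```

>>> send_rows([
  {"gripper": -0.5,"delta_pos": [-1,0,0],"spin": 0},
  {"gripper": -0.5,"delta_pos": [0,0,0],"spin": 0},
])

```text
time: 14.93
tool_pos: [0.537, 0.2554, 0.0462]
orientation: [-0.002, 0.687, 0.726, 0.003]
ft_force: [-0.3, 12.7, 1.0]
finger_gap: 0.748
grip_force: 6.5
```

>>> send_rows([
  {"gripper": -0.5,"delta_pos": [-1,0,0],"spin": 0},
  {"gripper": -0.5,"delta_pos": [0,0,0],"spin": 0},
])

```text
time: 15.1
tool_pos: [0.537, 0.2547, 0.0462]
orientation: [-0.002, 0.687, 0.726, 0.003]
ft_force: [-0.1, 14.0, 1.4]
finger_gap: 0.745
grip_force: 6.7
```

>>> send_rows([
  {"gripper": -0.5,"delta_pos": [-1,0,0],"spin": 0},
  {"gripper": -0.5,"delta_pos": [0,0,0],"spin": 0},
])

```text
time: 15.27
tool_pos: [0.537, 0.2541, 0.0462]
orientation: [-0.002, 0.687, 0.726, 0.003]
ft_force: [0.1, 14.1, 1.5]
finger_gap: 0.746
grip_force: 7.0
```

>>> send_rows([
  {"gripper": -0.5,"delta_pos": [-0.7,0,0],"spin": 0},
  {"gripper": -0.5,"delta_pos": [0,0,0],"spin": 0},
  {"gripper": -0.5,"delta_pos": [0,0,0],"spin": 0},
])

```text
time: 15.52
tool_pos: [0.5371, 0.2537, 0.0462]
orientation: [-0.002, 0.687, 0.726, 0.003]
ft_force: [0.2, 13.6, 0.3]
finger_gap: 0.75
grip_force: 7.3
```

>>> send_rows([
  {"gripper": -0.5,"delta_pos": [2,0,0],"spin": 0},
  {"gripper": -0.5,"delta_pos": [2,0,0],"spin": 0},
  {"gripper": -0.5,"delta_pos": [2,0,0],"spin": 0},
  {"gripper": -0.5,"delta_pos": [2,0,0],"spin": 0},
  {"gripper": -0.5,"delta_pos": [2,0,0],"spin": 0},
])

```text
time: 15.93
tool_pos: [0.5364, 0.2561, 0.0451]
orientation: [0.0, 0.688, 0.725, -0.001]
ft_force: [1.0, -0.7, -0.3]
finger_gap: 0.752
grip_force: 0.0
```

```bash
python3 st.py
```

```text
t 15.9333 dock tcp mm [14.8787 -0.333  45.0797] tooly [-0.0006  1.0001 -0.0016] F [ 0.7953  0.9719 -0.2767] gap 0.7523265891928302
```

>>> send_rows([
  {"gripper": -0.5,"delta_pos": [10,0,0],"spin": 0},
  {"gripper": -0.5,"delta_pos": [20,0,0],"spin": 0},
  {"gripper": -0.5,"delta_pos": [30,0,0],"spin": 0},
  {"gripper": -0.5,"delta_pos": [30,0,0],"spin": 0},
  {"gripper": -0.5,"delta_pos": [30,0,-10],"spin": 0},
  {"gripper": -0.5,"delta_pos": [20,0,-20],"spin": 0},
  {"gripper": -0.5,"delta_pos": [0,0,-20],"spin": 0},
  {"gripper": -0.5,"delta_pos": [0,0,0],"spin": 0},
  {"gripper": -0.5,"delta_pos": [0,0,0],"spin": 0},
])

```text
time: 16.68
tool_pos: [0.53, 0.3967, 0.096]
orientation: [0.001, 0.688, 0.725, 0.0]
ft_force: [-0.2, -1.0, -1.4]
finger_gap: 0.749
grip_force: 0.0
```

```bash
python3 st.py p6 t; python3 - <<'E'
import cv2
a=cv2.imread('pics/p6.png'); b=cv2.imread('pics/p6_s.png')[115:225,220:380]
cv2.imwrite('pics/p6b.png',cv2.vconcat([a[30:270,240:740],cv2.resize(b,(500,344))]))
E
```

```text
t 16.6833 dock tcp mm [-125.8472    0.5386   95.9656] tooly [-0.0005  1.0001  0.001 ] F [ 0.9419 -0.2812 -1.3856] gap 0.7486782553273031
```

View pics/p6b.png

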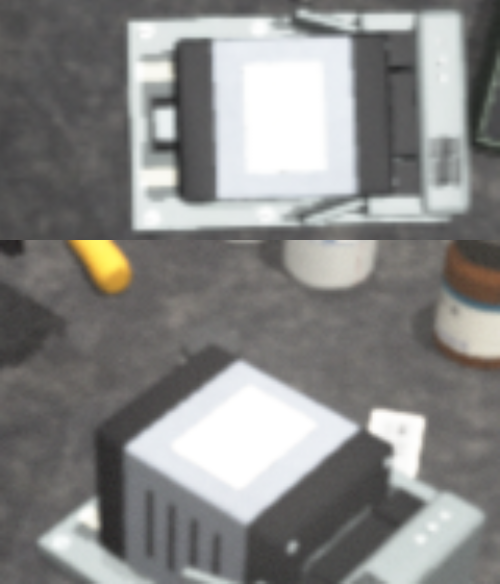

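Top: pack seated in the socket (foot edge x≈178, head edge x≈388 in the crop), catch seen standing behind the foot at (163,125). Checking position numerically.

```bash
python3 - <<'E'
from d import *
a=pk([(628,69),(630,225),(418,69),(418,231)],.102); print(a)
# catch-tip stand height: left edge of catch, deck edge for reference
print(pk([(390,135),(390,176),(369,52),(372,259)],.012))
E
```

```text
t 16.7833 dock tcp mm [-124.5672   -0.4115   94.3018] tooly [ 0.0007  1.0001 -0.0019] F [ 0.0306 -0.1813 -0.7484] gap 0.7495673610663303
[[149.9822  41.704  102.    ]
 [147.7686 -48.7387 102.    ]
 [ 28.1612  45.6436 102.    ]
 [ 25.0444 -48.1853 102.    ]]
[[ 11.0391  12.3363  12.    ]
 [ 10.1774 -14.0348  12.    ]
 [ -0.739   66.2933  12.    ]
 [ -3.1111 -66.9185  12.    ]]
```

```bash
python3 -c "
from plant import order
print(order.hand_in())"
```

```text
the job is handed in; nothing more can be done
None
```

The pack is in the socket with the catch up behind its foot, and I handed the job in at about 17 s. The foot measures about 28 mm from the deck edge, the highest push force I read was about 14 N, and the bystanders were not touched. The hand-in gave no verdict.

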